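# Uncap the mate cup and hold the bombilla over it

## Robot

A 7-joint arm with a two-finger parallel gripper is mounted at the origin on the work surface. World frame = base frame: x ahead of the robot, y to its left, z up, the work surface at z = 0. Lengths are in m, angles in rad, forces in N, time in s.
With the tool pointing down it reaches from about 0.425 to 0.875 m from the base axis. Payload 4.7 kg.
Tool frame: the origin (TCP) lies on the mounting face of the last link; the fingertips stand 182 mm ahead of it and the grasp point (between the pads) lies ahead of it (ctrl.grip_point_offset is the z of the grasp point in the tool frame, in m); z points along the fingers, y is the line along which they close (so a half turn about z gives the same grasp; the last joint's range is limited). The gripper opens to 87 mm and grips with 3 to 60 N. Pads are 19 mm wide; open, the fingers measure 117 mm over their backs; the gripper's body (75 mm by 190 mm) begins 51 mm behind the grasp point.
Start: joints at [1.129, 0.321, -0.07, 1.45, 0.023, 1.371, -0.057], TCP at [0.286, -0.584, 0.405] pointing down, gripper open.
Joint ranges: [-2.86, 2.86], [-0.3, 2.09], [-1.38, 1.24], [0.06, 2.45], [-1.56, 4.7], [0.09, 2.05], [-2.69, 2.69]. Speed limits (rad/s): [2.57, 2.57, 3.14, 3.14, 3.14, 3.14, 3.14].

## Interface

Orientations are given as a rotation vector (axis times angle).
In Python, from bench import ctrl gives the robot as it stands.
- The arm moves only by the tool tcp_steps, called after "Call:" as name(argument=value, ...), one argument or row to a line, values as JSON. Schema: {"type":"object","properties":{"segments":{"type":"object","properties":{"x":{"type":"array","items":{"type":"number"},"minItems":1,"maxItems":20},"y":{"type":"array","items":{"type":"number"},"minItems":1,"maxItems":20},"z":{"type":"array","items":{"type":"number"},"minItems":1,"maxItems":20},"yaw":{"type":"array","items":{"type":"number"},"minItems":1,"maxItems":20},"finger_gap":{"type":"array","items":{"type":"number"},"minItems":1,"maxItems":20}},"additionalProperties":false,"required":["x","y","z","yaw","finger_gap"]},"squeeze":{"type":"number"},"only":{"type":"string"},"quiet":{"type":"boolean"},"lines":{"type":"string"}},"required":["segments"],"additionalProperties":false}. segments is an object with one list for each field, all of the same length, 1 to 20, a row being the entries at one place: x, y, z (the shift in shares of 60 cm (1.0 is 60 cm)), yaw (a turn about the tool's z in a scale on which 1.0 is pi rad), finger_gap (the opening from 0.0 (shut) to 1.0 (fully open)); each row is the pose to reach, as a shift and turn from the pose commanded when the call began, along the tool's axes at that moment; what a row does not reach only later rows make up. A row lasts 1/10 s, in which the tool goes at most 0.05 m and 0.15 rad, less where a joint would pass 70% of its speed; a pose out of reach is approached as far as the arm can. The fingers move at their own pace and stop on an object; squeeze is the grip in N (left out, the last holds). Time passes only in rows, so rows that do not move let the fingers close. The tool returns the time, the measured TCP pose, the force, the opening and the grip force at its end. only (a regular expression) keeps the lines of the reply that match it, lines (a string "A,B") keeps lines A to B, and quiet returns only ok. Shift and turn numbers lie between -1 and 1, and a call with a number outside is refused. Input that does not fit is refused with a message, and nothing moves.
- ctrl.get_state(): the state, without advancing time (a new reading comes with each control period).
- ctrl.get_image(name): name is "scene" or "top" or "wrist"; returns (picture, depth): 480x640x3 uint8, red, green, blue; 480x640 float32, m along the optical axis (not along the pixel's ray), 0 where there is no reading.
- ctrl.camera_model(name): a dict with "vertical_fov" (degrees; the focal length in pixels is half the picture's height over the tangent of half this angle, whatever the lens; pixels are square), "cx", "cy" (the principal point, pixels), "rvec" (rotation vector, rad) and "tvec" (3), from world to camera coordinates, as OpenCV has them; the wrist camera has in their place "hand_eye" (4x4, takes a point from camera to tool coordinates, whose origin is the TCP and whose axes are the flange's). Camera axes: x right, y down, z forward; pixel columns grow to the right and rows downward; lengths in m; the calibration is good to about 2 mm. The wrist camera is an equidistant fisheye: a pixel r from the principal point sees the ray r / f radians off the axis. A picture is of the moment at which its call begins: read the wrist's pose just before it. camera_model takes no time and is no camera call.
- ctrl.close_job(): hands the job in; it is judged then, once.
The state is a dict: "time": time; "joint_positions": joint angles; "qd": joint speeds; "joint_torque": joint torques, N m; "position": TCP position; "tool_rot": TCP orientation; "ft_force": force on the tool from outside, world axes, zero at the start; "torque": the same for the moment, N m; "grip_width": opening from 0.0 (shut) to 1.0 (fully open); "grip_force": force on a finger pad.
Only numpy, scipy, OpenCV 4.12 (cv2) and the standard library are available. Lean on these libraries where they do the work, as an engineer would, in place of code of your own. Each camera call takes 0.05 s, during which the arm holds its last target. There are 200 camera calls.

## Task

Lift the loose wooden cap off the white mate cup on the oak shelf and seat it, plug down, in the empty steel cap stand on the counter. Then take the bombilla out of its wooden block, carry it over the shelf's raised front panel, and finish still holding it upright above the middle of the open cup, its lower end about 1.5 cm above the rim, steady and without ever touching the cup with it, so that I can fill the cup before it goes in. Leave the cup and everything else where they stand and the panel up.

Things in the scene. Friction and masses are not known exactly. Their poses are not given: they have to be found in the camera images.
- shelf: (Plain sizes are in mm.) Low oak shelf, fixed, 150 deep (x), 500 wide (y); origin at counter level under its middle; its board is 40 above the counter, with 70 high end boards at y = +-243 and a 16 high rail along the rear (+x). Cup, tin and sugar bowl stand on it in a row along y, about 150 apart, in any order; the tin, the tallest, reaches 152 above the counter.
- panel (a joint): Hinge of the shelf's front panel, an oak board 12 thick, 496 wide, along the shelf's robot-side long edge. 0 = upright, grows as its top tips towards the robot (rad); it starts 0 to 0.12 and friction keeps it where it is left.
- panel_top (a point): Middle of the top edge of the front panel, about 107 mm above the counter.
- cup: White ceramic mate cup, pear-shaped, loose, 85 high, largest diameter 88, rim outer diameter 80, mouth 68 wide, about 0.35 kg; origin at the centre of its underside, z up. Stands on the shelf, capped at the start.
- cup_mouth (a point): Centre of the cup's mouth, at the level of the rim (85 above the cup's origin, 125 above the counter).
- cap: Loose dark wooden cap of the cup, about 60 g: disc of diameter 76, 8 thick, with a plug of diameter 62 reaching 12 below the disc (tapered foot) and an upright round knob, diameter 24, from 8 to 36 above the origin. Origin at the centre of the disc's underside, which rests on the rim; z up along the knob.
- cap_stand: Steel cap stand, a squat open round cup fixed to the counter: outer diameter 84, inner diameter 68, 35 high, inner depth 29; origin at the centre of its underside. The cap's plug goes inside with 3 mm to spare all round and the disc rests on its rim.
- stand_rim (a point): Centre of the cap stand's mouth at rim level (35 above the counter); the seated cap's origin lies here.
- block: Brown wooden block fixed to the counter, 75 x 75 x 60 high, origin at the centre of its underside; one upright hole of diameter 23.5, 45 deep, in its middle holds the bombilla.
- bombilla: Steel mate straw, loose, about 60 g, 167 long, standing upright in the block with its lower end 15 above the counter. Origin at the centre of its lower end, z up along it. Filter bulb diameter 22 from 0 to 38, tapering to 10 at 48; plain round stem diameter 10 from 48 to 149 with a thin 15 mm brass band at 75 to 80; flat mouthpiece 14 x 7 from 149 to 167.
- tin: Plain metal tin canister with a darker round lid, loose, diameter 90, 112 high, on the shelf; origin at the centre of its underside. Leave alone.
- sugar_bowl: Clear glass sugar bowl with glass lid and ball knob, one piece, loose, diameter 92, 97 high, on the shelf; origin at the centre of its underside. Leave alone.
- mug: Terracotta mug, loose, diameter 82, 90 high, handle at its +y side, on the counter in front of the shelf; origin at the centre of its underside. Leave alone.
- spoon: Large spoon with a wooden handle, lying on the counter left of the shelf. Leave alone.
- soap: Clear bottle, diameter 60, 160 high, on the counter at the right; origin at the centre of its underside. Leave alone.
- thermos: Short cylindrical steel thermos with a black lid, diameter 84, 155 high, on the counter right of the shelf; origin at the centre of its underside. Leave alone.
- saucer: White saucer, diameter 130, 15 high, on the counter left of the shelf. Leave alone.
Mind the look-alikes: they are no part of the job. Leave any green look-alike of the cup alone. What is shaped like the cap but yellow is not meant.

How it is judged:
On the way, in this order (a step that is already met when the one before it is completed fails the run):
1. the cap is seated in the cap stand and let go (horizontal distance between cap and stand_rim below 0.006 m and z of cap in the frame of stand_rim between -0.004 and 0.004 m and angle between cap's own z axis and vertical below 0.08 rad and contact force between cap and the fingers below 0.1 N), for 0.3 s.
2. the bombilla is lifted clear of its block, in the fingers (z of bombilla in the frame of block above 0.075 m and contact force between bombilla and the fingers above 0.3 N), for 0.1 s.
At the end, for the whole second after the job is handed in: Bombilla held still in the fingers, within 8 deg of upright, lower end within 12 mm of the cup axis and 4-30 mm above the rim, not touching; cup within 20 mm of its place, upright; cap let go, level in the stand (6 mm sideways, 4 mm height); panel below 0.35 rad (all of step 1 and horizontal distance between bombilla and cup_mouth below 0.012 m and z of bombilla in the frame of cup_mouth between 0.004 and 0.03 m and angle between bombilla's own z axis and vertical below 0.14 rad and linear speed of bombilla below 0.02 m/s and contact force between bombilla and the fingers above 0.3 N and contact force between bombilla and cup below 0.05 N and distance of cup from where it was at the start of the episode below 0.02 m and angle between cup's own z axis and vertical below 0.08 rad and value of joint panel below 0.35 rad); the arm keeps its last pose, push and grip.
It fails at once if the bombilla touches the cup (contact force between bombilla and cup above 0.3 N).
It fails at once if the front panel is knocked down (value of joint panel above 0.35 rad).
It fails at once if the cup is shoved or tipped (distance of cup from where it was at the start of the episode above 0.03 m or angle between cup's own z axis and vertical above 0.25 rad).
It fails at once if a bystander (tin, sugar bowl, mug, spoon, soap, thermos, saucer) is moved more than 30 mm (distance of any of tin, sugar_bowl, mug, spoon, soap, thermos, saucer from where it was at the start of the episode above 0.03 m).
It also fails if it takes over 61 s, if anything falls off the work surface, if the arm or the gripper's body presses on something with over 40 N, if the wrist force passes 120 N, or if a joint passes its speed limit or range.

## Working session

There is one attempt and no reset: what is moved stays moved. The work goes in short steps, Python scripts to look and compute and a tool call to move; the robot and the scene stay as the last step left them, time stands still between calls to the robot, and variables do not carry over. Pictures are saved under pics/ and viewed, at most 10 in all, crops included, and the job is handed in when it is done.

```bash
mkdir -p pics; cat > h.py <<'E'
import numpy as np,cv2
from scipy.spatial.transform import Rotation as R
from bench import ctrl
def grab(n):
    s=ctrl.get_state(); im,d=ctrl.get_image(n); np.savez(f'{n}.npz',im=im,d=d,p=s['position'],r=s['tool_rot']); return im,d
def save(n,im): cv2.imwrite(f'pics/{n}.png',im[:,:,::-1])
def cloud(n):
    """world points HxWx3 for fixed camera"""
    z=np.load(f'{n}.npz');d=z['d'];m=ctrl.camera_model(n);h,w=d.shape
    f=h/2/np.tan(np.radians(m['vertical_fov'])/2)
    v,u=np.mgrid[:h,:w]
    if n=='wrist':
        x=(u-m['cx'])/f;y=(v-m['cy'])/f;t=np.hypot(x,y)+1e-9;k=np.tan(np.minimum(t,1.5))/t
        P=np.stack([x*k*d,y*k*d,d],-1);H=np.array(m['hand_eye'])
        P=P@H[:3,:3].T+H[:3,3]
        return P@R.from_rotvec(z['r']).as_matrix().T+z['p']
    P=np.stack([(u-m['cx'])/f*d,(v-m['cy'])/f*d,d],-1)
    return (P-np.array(m['tvec']).ravel())@R.from_rotvec(np.array(m['rvec']).ravel()).as_matrix()
E
python3 - <<'E'
from h import *
for n in('scene','top'):
    im,d=grab(n); save(n+'1',im); print(n,ctrl.camera_model(n))
s=ctrl.get_state();print(s); print(ctrl.grip_point_offset, R.from_rotvec(s['tool_rot']).as_matrix().round(3))
E
```

```text
scene {'vertical_fov': 57.87034929155897, 'cx': 316.73100770991465, 'cy': 244.4548505860308, 'rvec': array([ 2.15578296,  0.70766106, -0.32963083]), 'tvec': array([-0.37297815, -0.10242549,  1.34215414])}
top {'vertical_fov': 42.15603327572497, 'cx': 319.4311113432653, 'cy': 243.32325772506212, 'rvec': array([ 2.14650591, -2.13838061,  0.16998013]), 'tvec': array([-0.01684589,  0.49886353,  1.47619364])}
{'time': 0.1, 'joint_positions': array([ 1.12908667,  0.32173299, -0.0700771 ,  1.45153537,  0.02264958,
        1.37080929, -0.05687584]), 'qd': array([ 0.00039474,  0.00072048, -0.00033038, -0.00197538,  0.00076995,
       -0.00109206,  0.00073626]), 'joint_torque': array([ 6.95638046e-04, -4.92574418e+01, -4.05272003e-01, -3.13399243e+01,
       -6.40103244e-02,  3.95380938e-02,  1.24321919e-04]), 'position': array([ 0.28600292, -0.58349504,  0.40378975]), 'tool_rot': array([-3.05876289e+00, -7.09519850e-01,  8.20877144e-04]), 'ft_force': array([ 0.25588078, -0.90838275,  0.14204935]), 'torque': array([-0.02561664,  0.01189871, -0.02077104]), 'grip_force': 0.0, 'grip_width': 1.0017290179478422}
0.1635 [[ 0.898  0.44  -0.001]
 [ 0.44  -0.898  0.001]
 [-0.    -0.002 -1.   ]]
```

View pics/scene1.png

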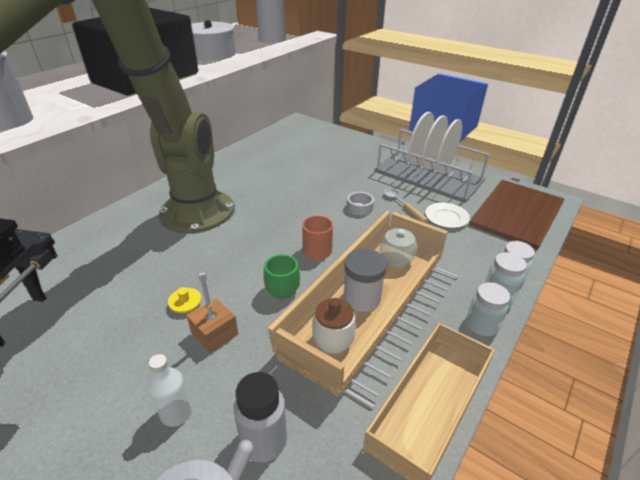

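View pics/top1.png

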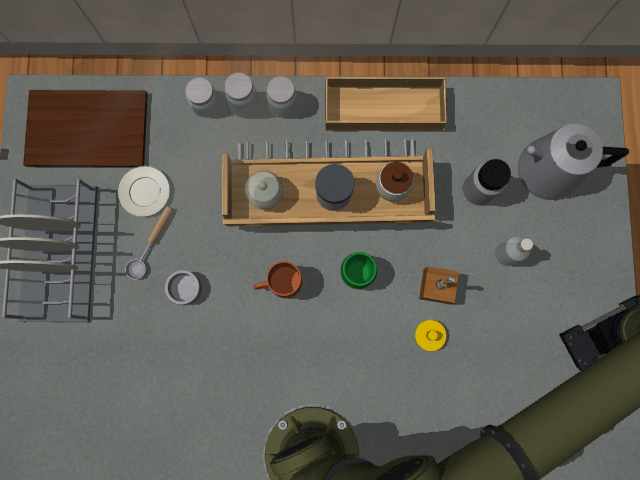

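The top picture shows the capped cup at about (397,180), right end of the shelf, the tin at (335,187) and the bowl at (264,190). The cap stand is at (183,288), the block and bombilla at (440,285), the yellow decoy at (431,335) and the green cup at (358,269). Next I'll turn these into world positions.

```bash
python3 - <<'E'
from h import *
P=cloud('top');im=np.load('top.npz')['im'].astype(int)
def rep(n,u0,u1,v0,v1,z0,z1,f=None):
    Q=P[v0:v1,u0:u1].reshape(-1,3);c=im[v0:v1,u0:u1].reshape(-1,3)
    m=(Q[:,2]>z0)&(Q[:,2]<z1)
    if f is not None:m&=f(c)
    Q=Q[m]
    if len(Q)<3:print(n,len(Q));return
    (x,y),r=cv2.minEnclosingCircle(Q[:,:2].astype(np.float32))
    print(n,len(Q),'mean',Q.mean(0).round(4),'circ',round(x,4),round(y,4),round(r,4),'zr',Q[:,2].min().round(3),np.median(Q[:,2]).round(4),Q[:,2].max().round(3),'mm',Q[:,:2].min(0).round(3),Q[:,:2].max(0).round(3))
brown=lambda c:(c.max(1)<150)&(c[:,0]>c[:,2]*1.5)
rep('capdisc',372,420,155,205,.126,.140)
rep('knob',372,420,155,205,.148,.17)
rep('stand',160,207,265,310,.028,.042)
rep('block',410,470,260,310,.052,.066)
rep('bomb stem',410,480,255,310,.09,.2)
rep('bomb top',410,480,255,310,.165,.2)
rep('tin',310,360,160,215,.14,.165)
rep('bowl',240,290,165,215,.07,.15)
rep('mug',250,310,255,305,.08,.1)
rep('green',335,385,245,295,.06,.11)
rep('yellow',410,450,315,355,.015,.06)
rep('thermos',460,515,155,210,.14,.17)
rep('soap',490,540,230,270,.05,.18)
rep('panel',220,440,215,235,.095,.115)
rep('endR',422,440,145,222,.06,.08)
rep('counter',60,130,340,400,-.02,.02)
E
```

```text
capdisc 729 mean [ 0.6384 -0.1917  0.1329] circ 0.6393 -0.192 0.0401 zr 0.126 0.133 0.14 mm [ 0.601 -0.232] [ 0.678 -0.153]
knob 92 mean [ 0.6387 -0.1918  0.1599] circ 0.64 -0.1927 0.0122 zr 0.149 0.1606 0.168 mm [ 0.628 -0.204] [ 0.65  -0.181]
stand 352 mean [0.3908 0.3158 0.0345] circ 0.392 0.316 0.0425 zr 0.028 0.0345 0.042 mm [0.351 0.274] [0.433 0.358]
block 899 mean [ 0.3976 -0.3017  0.0597] circ 0.3979 -0.3031 0.0521 zr 0.052 0.0599 0.066 mm [ 0.356 -0.346] [ 0.44  -0.261]
bomb stem 76 mean [ 0.3973 -0.3011  0.1427] circ 0.3984 -0.3034 0.0076 zr 0.091 0.1475 0.185 mm [ 0.391 -0.309] [ 0.405 -0.297]
bomb top 30 mean [ 0.3978 -0.3026  0.1783] circ 0.3991 -0.3033 0.0071 zr 0.168 0.1795 0.185 mm [ 0.393 -0.309] [ 0.404 -0.297]
tin 1205 mean [ 0.6207 -0.0483  0.1519] circ 0.6219 -0.0486 0.0458 zr 0.14 0.152 0.161 mm [ 0.576 -0.093] [ 0.667 -0.004]
bowl 1169 mean [0.6149 0.1161 0.1104] circ 0.6212 0.1188 0.0466 zr 0.07 0.1137 0.146 mm [0.575 0.073] [0.666 0.163]
mug 213 mean [0.4087 0.0717 0.0891] circ 0.4076 0.0743 0.0464 zr 0.08 0.0895 0.097 mm [0.369 0.028] [0.449 0.119]
green 35
[... 164 characters left out ...]
2791 -0.2833 0.0383 zr 0.015 0.0209 0.057 mm [ 0.241 -0.322] [ 0.315 -0.246]
thermos 714 mean [ 0.6442 -0.416   0.1542] circ 0.6457 -0.4175 0.0357 zr 0.14 0.1545 0.164 mm [ 0.612 -0.452] [ 0.68  -0.384]
soap 683 mean [ 0.4752 -0.4678  0.1131] circ 0.4794 -0.4766 0.0304 zr 0.05 0.1106 0.169 mm [ 0.45  -0.505] [ 0.51  -0.447]
panel 1161 mean [ 0.545  -0.0332  0.1061] circ 0.5532 -0.0352 0.2482 zr 0.095 0.1064 0.115 mm [ 0.532 -0.283] [0.558 0.213]
endR 108 mean [ 0.6281 -0.2703  0.0699] circ 0.6312 -0.2676 0.0822 zr 0.06 0.069 0.08 mm [ 0.549 -0.282] [ 0.713 -0.261]
counter 4180 mean [1.943e-01 5.271e-01 4.000e-04] circ 0.1947 0.5289 0.1129 zr -0.012 0.0004 0.011 mm [0.124 0.44 ] [0.265 0.618]
```

Careful with the scale: shifts go in shares of 60 cm and turns go in shares of pi rad. That gives: 0.49 m / 0.6 = 0.8167, -0.196 m / 0.6 = -0.3267.

Call:
tcp_steps(
  segments={"x": [0.2,0.4,0.8167,0.8167,0.8167,0.8167,0.8167,0.8167,0.8167,0.8167,0.8167,0.8167,0.8167,0.8167,0.8167,0.8167,0.8167],"y": [-0.0833,-0.1667,-0.3267,-0.3267,-0.3267,-0.3267,-0.3267,-0.3267,-0.3267,-0.3267,-0.3267,-0.3267,-0.3267,-0.3267,-0.3267,-0.3267,-0.3267],"z": [0,0,0,0,0,0,0,0,0,0,0,0,0,0,0,0,0],"yaw": [0,0,0,0,0,0,0,0,0,0,0,0,0,0,0,0,0],"finger_gap": [1,1,1,1,1,1,1,1,1,1,1,1,1,1,1,1,1]},
)

```text
time: 1.8
position: [0.6394, -0.1929, 0.405]
tool_rot: [3.06, 0.707, 0.0]
ft_force: [1.1, -0.2, -0.0]
grip_width: 0.998
grip_force: 0.0
```

```bash
python3 - <<'E'
from h import *
im,d=grab('wrist');save('w1',im);z=np.load('wrist.npz');print(z['p'],z['r'],R.from_rotvec(z['r']).as_matrix().round(4))
P=cloud('wrist')
for a,b in((.128,.14),(.152,.165)):
    m=(P[...,2]>a)&(P[...,2]<b)&(np.hypot(P[...,0]-.639,P[...,1]+.192)<.045)
    Q=P[m]; print(len(Q),Q.mean(0) if len(Q) else'', cv2.minEnclosingCircle(Q[:,:2].astype(np.float32)) if len(Q)>3 else '', np.median(Q[:,2]) if len(Q) else '')
E
```

```text
[ 0.63935814 -0.19288762  0.40498492] [3.06040752e+00 7.07392339e-01 1.21541167e-04] [[ 8.986e-01  4.388e-01  2.000e-04]
 [ 4.388e-01 -8.986e-01 -5.000e-04]
 [-0.000e+00  5.000e-04 -1.000e+00]]
7215 [ 0.64345774 -0.19319261  0.1335407 ] ((0.6410340070724487, -0.19467595219612122), 0.03820827230811119) 0.13353464729630093
1116 [ 0.64209279 -0.19383944  0.16091706] ((0.6410620808601379, -0.19432903826236725), 0.012175966054201126) 0.16140777653794003
```

View pics/w1.png

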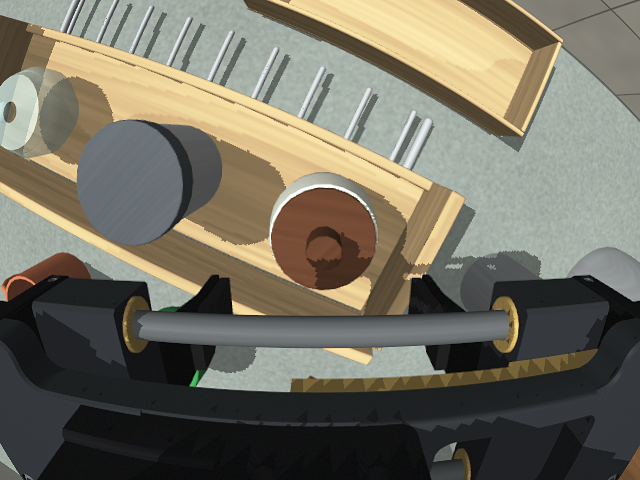

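The cap knob is at about (323,247), midway between the fingers (inner edges at columns 232 and 412). The depth fit agrees to within 2 mm, so I'll go down and grip.

To row units: 0.087 m / 0.6 = 0.145, 0.001 m / 0.6 = 0.0017.

Call:
tcp_steps(
  segments={"x": [0.0017,0.0017,0.0017,0.0017,0.0017,0.0017,0.0017,0.0017,0.0017,0.0017,0.0017],"y": [0,0,0,0,0,0,0,0,0,0,0],"z": [0.0667,0.1167,0.145,0.145,0.145,0.145,0.145,0.145,0.145,0.145,0.145],"yaw": [0,0,0,0,0,0,0,0,0,0,0],"finger_gap": [0.7,0.7,0.7,0.7,0,0,0,0,0,0,0]},
  squeeze=25,
)

```text
time: 2.95
position: [0.6408, -0.1921, 0.318]
tool_rot: [3.059, 0.709, 0.001]
ft_force: [-0.1, -1.1, 0.4]
grip_width: 0.268
grip_force: 25.0
```

Call:
tcp_steps(
  segments={"x": [0,0,0,0,0,0,0],"y": [0,0,0,0,0,0,0],"z": [-0.0167,-0.0333,-0.0667,-0.1333,-0.15,-0.15,-0.15],"yaw": [0,0,0,0,0,0,0],"finger_gap": [0,0,0,0,0,0,0]},
)

```text
time: 3.65
position: [0.6405, -0.1913, 0.4072]
tool_rot: [-3.06, -0.71, 0.001]
ft_force: [-0.9, -0.9, -0.6]
grip_width: 0.265
grip_force: 25.0
```

```bash
python3 - <<'E'
from h import *
im,d=grab('wrist');save('w2',im);z=np.load('wrist.npz');p=z['p'];print(p)
P=cloud('wrist');c=im.astype(int)
# cap disc in hand: expected top z
for a,b in((p[2]-.195,p[2]-.175),):
    m=(P[...,2]>a)&(P[...,2]<b)&(np.hypot(P[...,0]-p[0],P[...,1]-p[1])<.046)
    Q=P[m];print(len(Q),Q.mean(0),np.median(Q[:,2])-p[2],cv2.minEnclosingCircle(Q[:,:2].astype(np.float32)))
# open cup rim
m=(P[...,2]>.118)&(P[...,2]<.132)&(np.hypot(P[...,0]-.64,P[...,1]+.193)<.05);Q=P[m];print('rim',len(Q),Q.mean(0),Q.min(0),Q.max(0))
E
```

```text
[ 0.64045696 -0.19133817  0.40717712]
8840 [ 0.65261706 -0.18495649  0.22298274] -0.184421226474403 ((0.6383110284805298, -0.19187645614147186), 0.03811290115118027)
rim 1382 [ 0.66477405 -0.18449087  0.12470762] [ 0.62842075 -0.2318374   0.11808951] [ 0.68137759 -0.15400332  0.12794579]
```

View pics/w2.png

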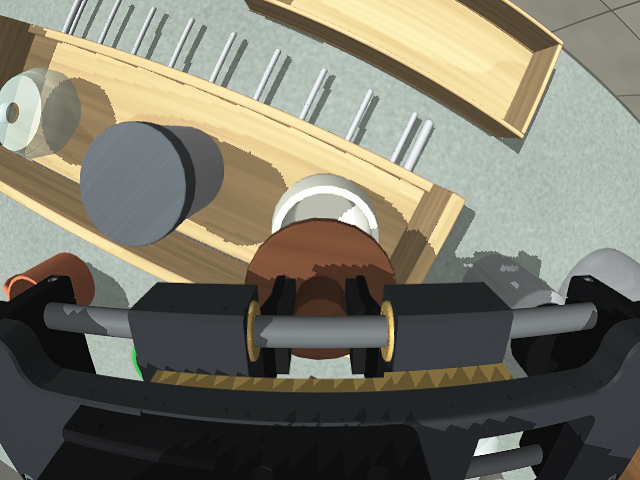

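The cap is in the fingers, disc at about (320,285). The open cup's rim shows behind it at about (325,215). Next I'll carry the cap over the stand.

To row units: -0.565 m / 0.6 = -0.9417, -0.3 m / 0.6 = -0.5.

Call:
tcp_steps(
  segments={"x": [0,0,0,0,0,0,0,0,0,0,0,0,0,0,0,0,0,0,0,0],"y": [-0.05,-0.1167,-0.5,-0.5,-0.5,-0.5,-0.5,-0.9417,-0.9417,-0.9417,-0.9417,-0.9417,-0.9417,-0.9417,-0.9417,-0.9417,-0.9417,-0.9417,-0.9417,-0.9417],"z": [0,0,0,0,0,0,0,0,0,0,0,0,0,0,0,0,0,0,0,0],"yaw": [0,0,0,0,0,0,0,0,0,0,0,0,0,0,0,0,0,0,0,0],"finger_gap": [0,0,0,0,0,0,0,0,0,0,0,0,0,0,0,0,0,0,0,0]},
)

```text
time: 5.7
position: [0.3922, 0.3155, 0.4078]
tool_rot: [3.061, 0.709, 0.0]
ft_force: [0.1, -0.4, -0.3]
grip_width: 0.271
grip_force: 25.0
```

```bash
cat >> h.py <<'E'
from scipy.optimize import least_squares
def fitring(Q,c0,ri,ro):
    """ring points lie between radii ri..ro; centre minimising violation"""
    def f(c):
        r=np.hypot(Q[:,0]-c[0],Q[:,1]-c[1]); return np.maximum(0,r-ro)+np.maximum(0,ri-r)+1e-3*np.abs(r-(ri+ro)/2)
    s=least_squares(f,c0,loss='soft_l1',f_scale=.001);return s.x
E
python3 - <<'E'
from h import *
# rim from previous wrist image
P=cloud('wrist');m=(P[...,2]>.121)&(P[...,2]<.129)&(np.hypot(P[...,0]-.64,P[...,1]+.193)<.05);print('cup',fitring(P[m][:,:2],(.64,-.193),.034,.040))
im,d=grab('wrist');save('w3',im);z=np.load('wrist.npz');p=z['p'];print(p,z['r'])
P=cloud('wrist')
m=(P[...,2]>p[2]-.195)&(P[...,2]<p[2]-.175)&(np.hypot(P[...,0]-p[0],P[...,1]-p[1])<.046)
Q=P[m];c=np.array(cv2.minEnclosingCircle(Q[:,:2].astype(np.float32))[0]);print('cap',c,c-p[:2])
m=(P[...,2]>.030)&(P[...,2]<.040)&(np.hypot(P[...,0]-.3915,P[...,1]-.316)<.055);Q=P[m];print(len(Q),Q.min(0),Q.max(0));s=fitring(Q[:,:2],(.3915,.316),.034,.042)
r=np.hypot(*(Q[:,:2]-s).T);print('stand',s,np.percentile(r,[2,50,98]))
Rm=R.from_rotvec(z['r']).as_matrix();print('tool delta cam',Rm[:2,:2].T@(s-c),'tcp->top stand',Rm[:2,:2].T@(np.array([.3915,.316])-p[:2]))
E
```

```text
cup [ 0.6410799  -0.19453589]
[0.39217895 0.31550991 0.40775621] [3.06050238e+00 7.08715641e-01 1.55200632e-04]
cap [0.39025694 0.31491295] [-0.001922   -0.00059697]
1256 [0.362581   0.27379314 0.03007325] [0.43408085 0.35685146 0.03826331]
stand [0.39177262 0.31508815] [0.03380491 0.03805624 0.04194354]
tool delta cam [0.00143841 0.00050887] tcp->top stand [-0.00039441 -0.00073864]
```

View pics/w3.png

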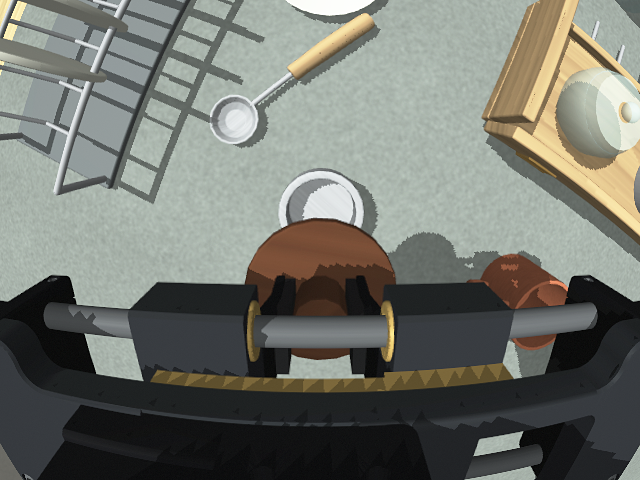

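The stand's mouth is empty and shows behind the cap at about (321,205). The correction is about +1.3 mm along tool x, after which I'll lower to just above insertion.

To row units: 0.163 m / 0.6 = 0.2717, 0.0013 m / 0.6 = 0.0022.

Call:
tcp_steps(
  segments={"x": [0.0022,0.0022,0.0022,0.0022,0.0022,0.0022,0.0022],"y": [0.0007,0.0007,0.0007,0.0007,0.0007,0.0007,0.0007],"z": [0.0667,0.1333,0.2,0.25,0.2717,0.2717,0.2717],"yaw": [0,0,0,0,0,0,0],"finger_gap": [0,0,0,0,0,0,0]},
)

```text
time: 6.45
position: [0.3939, 0.3166, 0.246]
tool_rot: [-3.06, -0.71, -0.003]
ft_force: [1.1, -0.3, -0.7]
grip_width: 0.265
grip_force: 25.0
```

Call:
tcp_steps(
  segments={"x": [0,0,0,0,0,0,0],"y": [0,0,0,0,0,0,0],"z": [0.005,0.01,0.015,0.02,0.0233,0.0233,0.0233],"yaw": [0,0,0,0,0,0,0],"finger_gap": [0,0,0,0,0,0,0]},
)

```text
time: 7.15
position: [0.3933, 0.316, 0.2306]
tool_rot: [3.06, 0.71, -0.0]
ft_force: [0.7, 0.3, 0.2]
grip_width: 0.267
grip_force: 25.0
```

To row units: 0.003 m / 0.6 = 0.005, 0.002 m / 0.6 = 0.0033.

Call:
tcp_steps(
  segments={"x": [0,0,0,0,0],"y": [0,0,0,0,0],"z": [0.0017,0.0033,0.005,0.005,0.005],"yaw": [0,0,0,0,0],"finger_gap": [0,0,0,0,0]},
)

```text
time: 7.65
position: [0.3933, 0.316, 0.2279]
tool_rot: [3.06, 0.71, -0.0]
ft_force: [-1.0, -0.7, 2.5]
grip_width: 0.27
grip_force: 25.0
```

Call:
tcp_steps(
  segments={"x": [0,0,0,0,0],"y": [0,0,0,0,0],"z": [0,0,0,0,0],"yaw": [0,0,0,0,0],"finger_gap": [0.32,0.4,0.6,0.6,0.6]},
)

```text
time: 8.15
position: [0.3933, 0.316, 0.2276]
tool_rot: [3.06, 0.71, -0.0]
ft_force: [-0.1, -0.6, 0.0]
grip_width: 0.559
grip_force: 0.0
```

Call:
tcp_steps(
  segments={"x": [0,0,0,0,0,-0.1,-0.1,-0.1],"y": [0,0,0,0,0,0,0,0],"z": [-0.0333,-0.1,-0.1833,-0.2667,-0.3,-0.3,-0.3,-0.3],"yaw": [0,0,0,0,0,0,0,0],"finger_gap": [0.6,0.6,0.6,0.6,0.6,0.6,0.6,0.6]},
)

```text
time: 8.95
position: [0.3381, 0.2893, 0.4078]
tool_rot: [3.058, 0.71, 0.003]
ft_force: [0.4, -0.5, -0.4]
grip_width: 0.599
grip_force: 0.0
```

```bash
python3 - <<'E'
from h import *
im,d=grab('wrist');z=np.load('wrist.npz');print(z['p'],z['r']);P=cloud('wrist')
for a,b in((.036,.05),(.062,.08)):
    m=(P[...,2]>a)&(P[...,2]<b)&(np.hypot(P[...,0]-.392,P[...,1]-.316)<.045);Q=P[m]
    print(len(Q),np.median(Q[:,2]),cv2.minEnclosingCircle(Q[:,:2].astype(np.float32)))
    A=np.c_[Q[:,:2]-Q[:,:2].mean(0),np.ones(len(Q))];
    q=np.abs(Q[:,2]-np.median(Q[:,2]))<.004;print('slope',np.linalg.lstsq(A[q],Q[q,2],rcond=None)[0])
grab('top')
T=cloud('top');Rm=R.from_rotvec(z['r']).as_matrix()
m=(T[...,2]>.09)&(T[...,2]<.2)&(np.hypot(T[...,0]-.398,T[...,1]+.3025)<.03);Q=T[m];print('bomb',Q.mean(0),cv2.minEnclosingCircle(Q[:,:2].astype(np.float32)))
m=(T[...,2]>.119)&(T[...,2]<.131)&(np.hypot(T[...,0]-.64,T[...,1]+.193)<.05);print('cup top',fitring(T[m][:,:2],(.64,-.193),.034,.040))
print('tool d to bomb',Rm.T@(np.array([.3985,-.303,.4])-z['p']))
save('c4',cv2.resize(im[150:400,160:480],None,fx=2,fy=2))
E
```

```text
[0.33806281 0.28928324 0.40778384] [3.05777418e+00 7.09534337e-01 2.59539766e-03]
4698 0.04343789987156646 ((0.39191189408302307, 0.3148321211338043), 0.041366394609212875)
slope [-0.00282184 -0.00109853  0.04344973]
587 0.07144247203215542 ((0.3910164535045624, 0.3150904178619385), 0.01212290022522211)
slope [-0.00920525 -0.01112616  0.07140379]
bomb [ 0.39726393 -0.30105109  0.14310828] ((0.3980850577354431, -0.30285853147506714), 0.007615967188030481)
cup top [ 0.63999294 -0.19230477]
tool d to bomb [-0.20657353  0.55835093  0.0091809 ]
```

View pics/c4.png

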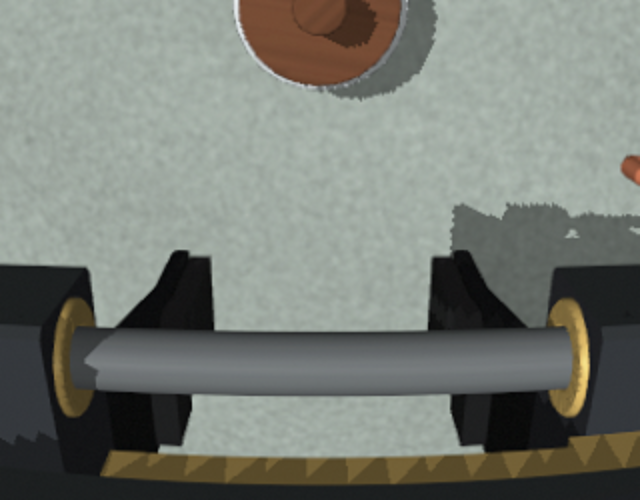

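The cap sits level in the stand: disc top at 43.4 mm, centre within 1 mm, rim ring even all round. Next I'll go to the bombilla, bowing outward, and stop 5 cm short for a wrist look.

To row units: 0.558 m / 0.6 = 0.93, 0.05 m / 0.6 = 0.0833.

Call:
tcp_steps(
  segments={"x": [0.0617,0.0617,0.0617,0.0617,0.0617,0.0617,0.0617,0.0617,-0.425,-0.425,-0.425,-0.425,-0.425,-0.425,-0.425,-0.425,-0.425,-0.425,-0.425],"y": [0.0833,0.1667,0.5667,0.5667,0.5667,0.5667,0.5667,0.5667,0.93,0.93,0.93,0.93,0.93,0.93,0.93,0.93,0.93,0.93,0.93],"z": [0,0,0,0,0,0,0,0,0,0,0,0,0,0,0,0,0,0,0],"yaw": [0,0,0,0,0,0,0,0,0,0,0,0,0,0,0,0,0,0,0],"finger_gap": [0.6,0.6,0.6,0.6,0.6,0.6,0.6,0.6,0.6,0.6,0.6,0.6,0.6,0.6,0.6,0.6,0.6,0.6,0.6]},
)

```text
time: 10.95
position: [0.3577, -0.322, 0.4074]
tool_rot: [-3.058, -0.715, 0.0]
ft_force: [-0.5, 1.2, 0.8]
grip_width: 0.599
grip_force: 0.0
```

```bash
python3 - <<'E'
from h import *
im,d=grab('wrist');save('w5',im);z=np.load('wrist.npz');p=z['p'];print(p,z['r']);P=cloud('wrist')
Rm=R.from_rotvec(z['r']).as_matrix()
for a,b in((.155,.162),(.14,.15),(.12,.13),(.09,.11),(.17,.19)):
    m=(P[...,2]>a)&(P[...,2]<b)&(np.hypot(P[...,0]-.398,P[...,1]+.303)<.02);Q=P[m]
    if len(Q)>3:
        c=np.array(cv2.minEnclosingCircle(Q[:,:2].astype(np.float32))[0]);print(len(Q),Q.mean(0),c,'tool',Rm[:2,:2].T@(c-p[:2]))
E
```

```text
[ 0.35769859 -0.32201932  0.40744407] [-3.05836962e+00 -7.15113149e-01  9.81033165e-06]
7 [ 0.40317976 -0.30563107  0.1581716 ] [ 0.40283138 -0.30565968] tool [0.04770745 0.00534842]
10 [ 0.40294007 -0.30389214  0.14505761] [ 0.40225181 -0.30403611] tool [0.04790786 0.0036362 ]
15 [ 0.40173965 -0.30305405  0.12465017] [ 0.40022388 -0.30384028] tool [0.04617701 0.00256148]
123 [ 0.40108957 -0.30375774  0.09630142] [ 0.39822507 -0.3052277 ] tool [0.04377025 0.00291878]
334 [ 0.3991044  -0.30476238  0.18131567] [ 0.3988432  -0.30516458] tool [0.04435228 0.00313628]
```

View pics/w5.png

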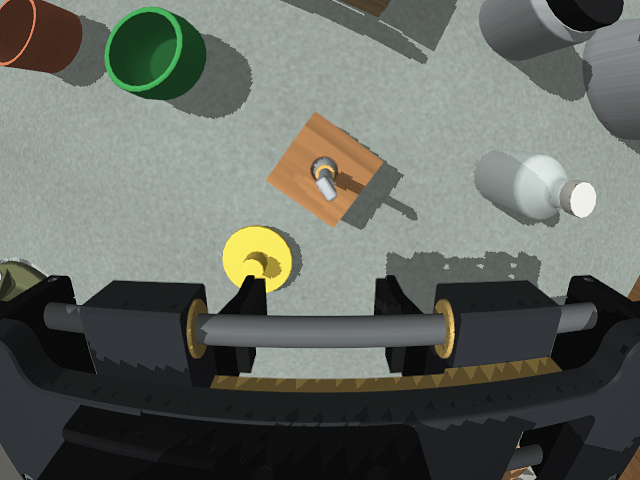

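The bombilla stands in the block, with its mouthpiece at about (326,188) and the hole at about (322,170). It is 44 mm ahead and 2.5 mm to +y of the tool.

To row units: 0.104 m / 0.6 = 0.1733, 0.0443 m / 0.6 = 0.0738.

Call:
tcp_steps(
  segments={"x": [0.0417,0.0738,0.0738,0.0738,0.0738,0.0738,0.0738,0.0738,0.0738],"y": [0.0042,0.0042,0.0042,0.0042,0.0042,0.0042,0.0042,0.0042,0.0042],"z": [0,0,0,0.05,0.1,0.15,0.1733,0.1733,0.1733],"yaw": [0,0,0,0,0,0,0,0,0],"finger_gap": [0.6,0.6,0.6,0.6,0.6,0.6,0.6,0.6,0.6]},
)

```text
time: 11.9
position: [0.3974, -0.3066, 0.3048]
tool_rot: [3.059, 0.71, 0.001]
ft_force: [1.0, -0.2, 0.4]
grip_width: 0.597
grip_force: 0.0
```

Call:
tcp_steps(
  segments={"x": [0,0,0,0,0,0,0,0],"y": [0,0,0,0,0,0,0,0],"z": [0,0,0,0,0,0,0,0],"yaw": [0,0,0,0,0,0,0,0],"finger_gap": [0,0,0,0,0,0,0,0]},
  squeeze=30,
)

```text
time: 12.7
position: [0.397, -0.3064, 0.3038]
tool_rot: [3.06, 0.71, -0.0]
ft_force: [-0.6, 0.6, 1.1]
grip_width: 0.107
grip_force: 30.0
```

Call:
tcp_steps(
  segments={"x": [0,0,0,0,0,0,0,0,0,0,0],"y": [0,0,0,0,0,0,0,0,0,0,0],"z": [-0.0167,-0.0333,-0.0583,-0.0833,-0.1167,-0.15,-0.1833,-0.2167,-0.2417,-0.2417,-0.2417],"yaw": [0,0,0,0,0,0,0,0,0,0,0],"finger_gap": [0,0,0,0,0,0,0,0,0,0,0]},
)

```text
time: 13.8
position: [0.3969, -0.3064, 0.4486]
tool_rot: [3.06, 0.71, -0.0]
ft_force: [-0.3, 0.2, -2.3]
grip_width: 0.11
grip_force: 30.0
```

```bash
python3 - <<'E'
from h import *
im,d=grab('scene');s=ctrl.get_state();p=s['position'];print(p,s['tool_rot'],s['grip_width'])
P=cloud('scene')
m=(P[...,2]>.11)&(P[...,2]<p[2]-.19)&(np.hypot(P[...,0]-p[0],P[...,1]-p[1])<.04);Q=P[m]
v,u=np.nonzero(m)
for z in np.arange(.11,p[2]-.19,.01):
    k=(Q[:,2]>z)&(Q[:,2]<z+.01)
    if k.sum()>1:print(round(z+.005,3),k.sum(),Q[k].mean(0).round(4))
a,b=int(np.median(v)),int(np.median(u));print(a,b,Q[:,2].min());save('c6',cv2.resize(im[a-90:a+90,b-120:b+120],None,fx=3,fy=3))
E
```

```text
[ 0.39678177 -0.30629718  0.4479259 ] [-3.05939662e+00 -7.09591118e-01  1.54968112e-03] 0.10792975023731735
0.165 18 [ 0.4067 -0.3087  0.1678]
0.175 41 [ 0.4066 -0.3076  0.1755]
0.185 44 [ 0.4078 -0.3073  0.185 ]
0.195 45 [ 0.4067 -0.308   0.1948]
0.205 61 [ 0.4044 -0.306   0.2041]
0.215 21 [ 0.4038 -0.3048  0.2147]
0.225 22 [ 0.4033 -0.3054  0.2248]
0.235 22 [ 0.4042 -0.3062  0.2361]
0.245 37 [ 0.4035 -0.3049  0.2438]
0.255 18 [ 0.4033 -0.3051  0.2538]
268 199 0.1605081960684627
```

View pics/c6.png

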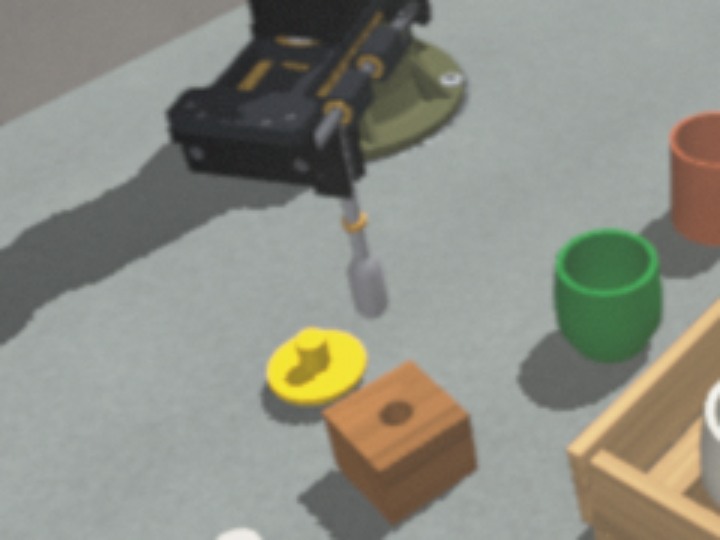

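The bombilla hangs upright in the fingers, with its bulb at about (369,290) in the crop, and the block hole below is empty. I'll carry it gently at this height, lower end about 0.16 m, over the panel.

To row units: 0.267 m / 0.6 = 0.445, 0.03 m / 0.6 = 0.05.

Call:
tcp_steps(
  segments={"x": [0.0167,0.05,0.0917,0.1417,0.1917,0.2417,0.2917,0.3333,0.3667,0.4,0.425,0.4383,0.445,0.445,0.445,0.445],"y": [0,0,0.0017,0.0033,0.005,0.005,0.0067,0.0067,0.0083,0.0083,0.0083,0.0092,0.0092,0.0092,0.0092,0.0092],"z": [0,0,0,0,0,0,0,0,0,0,0,0,0,0,0,0],"yaw": [0,0,0,0,0,0,0,0,0,0,0,0,0,0,0,0],"finger_gap": [0,0,0,0,0,0,0,0,0,0,0,0,0,0,0,0]},
)

```text
time: 15.45
position: [0.6386, -0.1946, 0.4491]
tool_rot: [3.06, 0.708, -0.0]
ft_force: [-0.6, -0.4, -0.1]
grip_width: 0.107
grip_force: 30.0
```

```bash
python3 - <<'E'
from h import *
im,d=grab('scene');s=ctrl.get_state();p=s['position'];print(p)
m=ctrl.camera_model('scene');cam=-R.from_rotvec(m['rvec']).as_matrix().T@m['tvec'];dr=cam[:2]-p[:2];dr/=np.linalg.norm(dr);print('cam',cam,dr)
P=cloud('scene');near=np.hypot(P[...,0]-p[0],P[...,1]-p[1])
for n,a,b,r in(('bulb',p[2]-.28,p[2]-.255,.011),('stem',p[2]-.235,p[2]-.195,.005)):
    Q=P[(P[...,2]>a)&(P[...,2]<b)&(near<.03)];c=Q[:,:2].mean(0)-dr*r*.8;print(n,len(Q),Q[:,2].mean(),c)
Q=P[(P[...,2]>.121)&(P[...,2]<.130)&(near<.055)];print('cup',len(Q),fitring(Q[:,:2],(.64,-.193),.034,.040))
Q=P[(near<.03)&(P[...,2]>.13)];print('lowest',np.percentile(Q[:,2],[0,1,3]))
save('c7',cv2.resize(im[200:380,230:470],None,fx=3,fy=3))
E
```

```text
[ 0.63862864 -0.1944712   0.44909708]
cam [ 0.9517067  -0.67964605  0.76375193] [ 0.54220271 -0.84024771]
bulb 110 0.1817986101961829 [ 0.64147257 -0.19134934]
stem 103 0.23488856967240584 [ 0.64201262 -0.19201093]
cup 375 [ 0.6432692  -0.19360104]
lowest [0.16180989 0.17160459 0.18009541]
```

View pics/c7.png

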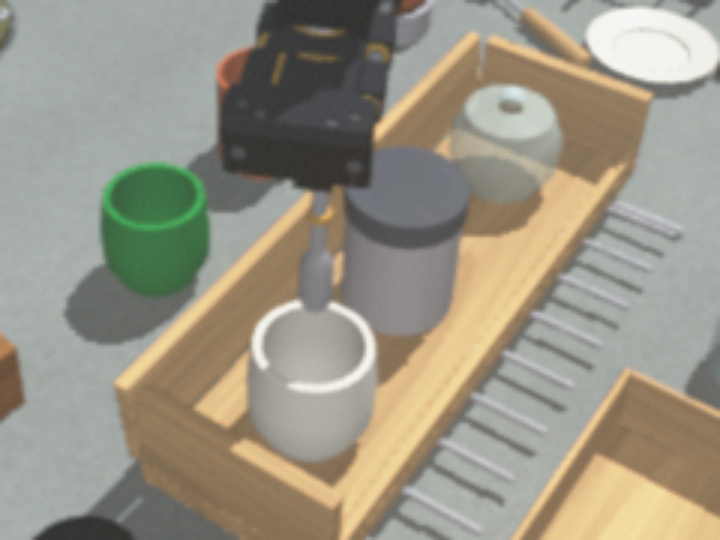

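The bulb (315,285 in the crop) hangs above the cup mouth (315,345), about 3 mm off by the scene camera. The panel is up. I'll lower 2 cm with a small correction.

To row units: 0.019 m / 0.6 = 0.0317, 0.0014 m / 0.6 = 0.0023.

Call:
tcp_steps(
  segments={"x": [0.001,0.001,0.001,0.001,0.001,0.001,0.001,0.001,0.001,0.001],"y": [0.0023,0.0023,0.0023,0.0023,0.0023,0.0023,0.0023,0.0023,0.0023,0.0023],"z": [0.0067,0.0133,0.02,0.0267,0.0317,0.0317,0.0317,0.0317,0.0317,0.0317],"yaw": [0,0,0,0,0,0,0,0,0,0],"finger_gap": [0,0,0,0,0,0,0,0,0,0]},
)

```text
time: 16.5
position: [0.6403, -0.1948, 0.43]
tool_rot: [3.06, 0.71, 0.0]
ft_force: [-0.4, -0.1, -0.3]
grip_width: 0.107
grip_force: 30.0
```

```bash
python3 - <<'E'
from h import *
im,d=grab('scene');s=ctrl.get_state();p=s['position'];print(p,np.abs(s['qd']).max())
cam=np.array([.9517,-.6796]);dr=cam-p[:2];dr/=np.linalg.norm(dr)
P=cloud('scene');near=np.hypot(P[...,0]-p[0],P[...,1]-p[1])
for n,a,b,r in(('bulb',p[2]-.28,p[2]-.255,.011),('stem',p[2]-.235,p[2]-.195,.005)):
    Q=P[(P[...,2]>a)&(P[...,2]<b)&(near<.03)];print(n,len(Q),Q[:,:2].mean(0)-dr*r*.8)
Q=P[(P[...,2]>.121)&(P[...,2]<.130)&(near<.055)];print('cup',len(Q),fitring(Q[:,:2],(.64,-.193),.034,.040))
Q=P[(near<.025)&(P[...,2]>.13)];print('lowest',np.sort(Q[:,2])[:6])
save('c8',cv2.resize(im[230:370,250:430],None,fx=4,fy=4))
E
```

```text
[ 0.64032227 -0.19483762  0.42988375] 0.0016179225816051394
bulb 100 [ 0.64383288 -0.19167151]
stem 99 [ 0.64420276 -0.19188569]
cup 358 [ 0.64313272 -0.19379336]
lowest [0.14423513 0.14479216 0.14482179 0.14526028 0.14708036 0.14744099]
```

View pics/c8.png

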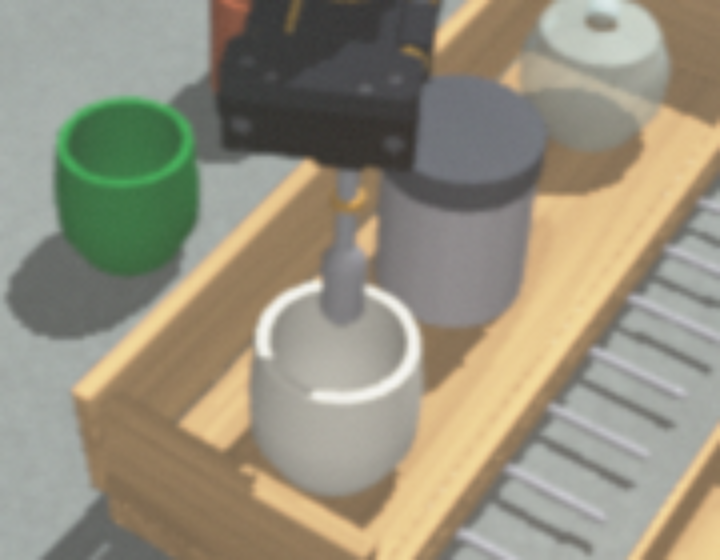

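The bulb (343,290) hangs upright over the cup mouth (338,340). It is about 2 mm off centre, its lower end about 0.14–0.144 m above the counter against the rim at 0.125 m, and the arm is still. Handing in.

```bash
python3 -c "
from bench import ctrl
print(ctrl.close_job())"
```

```text
the job is handed in; nothing more can be done
None
```

The cap is seated level in the steel stand, and the bombilla is held upright over the middle of the open cup, its lower end about 1.5–2 cm above the rim by my measurements; the job is handed in, and no verdict was printed.

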